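# Wind the tensile stand's carriage back to its start mark

## Robot

A 6-joint arm with a two-finger parallel gripper is mounted at the origin on the work surface. World frame = base frame: x ahead of the robot, y to its left, z up, the work surface at z = 0. Lengths are in m, angles in rad, forces in N, time in s.
With the tool pointing down it reaches from about 0.375 to 0.925 m from the base axis. Payload 5.7 kg.
Tool frame: the origin (TCP) lies midway between the tips of the shut fingers; the grasp point (between the pads) lies 19 mm behind it; z points along the fingers, x is the direction in which the jaws open and shut, and the axes are right-handed (so a half turn about z gives the same grasp; the last joint's range is limited). The gripper opens to 88 mm and grips with 3 to 60 N. Pads are 20 mm wide; open, the fingers measure 115 mm over their backs; the gripper's body (75 mm by 178 mm) begins 61 mm behind the grasp point.
Start: joints at [1.083, 0.359, 1.51, -0, 1.272, -0.115], TCP at [0.219, 0.559, 0.223] pointing down, gripper open.
Joint ranges: [-2.97, 2.97], [-1.01, 2.36], [0.21, 2.38], [-0.96, 4.11], [0.2, 2.71], [-2.98, 2.98]. Speed limits (rad/s): [2.39, 2.39, 3.14, 3.14, 3.14, 3.14].

## Interface

Orientations are given as a unit quaternion [x, y, z, w].
In Python, from bench import move_ptp, servo_line, goto_joints, move_gripper, sleep, inverse_kinematics, capture, PlanningError, close_job, spot_in, silhouettes, current_clock, current_joint_pos, current_qvel, current_joint_torque, current_position, current_orientation, current_force, current_torque, current_finger_gap gives the robot as it stands. Calls block until the motion is done:
- move_ptp(position, orientation): joint-space move of the TCP to a pose.
- servo_line(position, orientation=None, rate=0.15, contact_N=None): straight line of the TCP; orientation=None keeps the orientation; rate is the mean speed in m/s. With contact_N (N) it stops when the force on the tool has changed by that much, and returns True; else False.
- goto_joints(angles): joint-space move.
- move_gripper(opening): finger opening in m; the grip force is fixed at half the most; returns when the fingers have stopped.
- sleep(seconds).
- inverse_kinematics(position, orientation): joint angles nearest the present ones, or None.
- capture(name): name is "side" or "top"; returns a dict with "image" (400x640x3 uint8, blue, green, red), "range_z" (400x640 float32, m along the optical axis (not along the pixel's ray), 0 where there is no reading), "intrinsics" (3x3 intrinsics, pixels), "R" (3x3) and "t" (3): a world point X has camera coordinates R X + t. Camera axes: x right, y down, z forward; pixel columns grow to the right and rows downward; lengths in m; the calibration is good to about 2 mm. A picture is of the moment at which its call begins.
A pose or a line that the arm cannot do raises PlanningError and nothing moves.
- close_job(): hands the job in, once; it reports no verdict.
Trained networks look in the newest picture that a camera, given by its name, has taken for a name from the list of things; names that differ only in an ending like _2 or _b are one class to them, and where a whole thing is asked for, a point or a joint stands for the part that bears it (a point fixed in the world has none). Each returns a list of dicts, best first, with "conf" (0 to 1); they miss things now and then, are a little off and sometimes report something else, mostly with a low value. They report only what shows in the picture. A call takes as long as a camera call.
- spot_in(camera, query): "xy" ([column, row] in pixels, amid what is visible of it).
- silhouettes(camera, query): "region" (400x640 bool, what is visible of it) and "xy" ([column, row] in pixels, amid what is visible of it).
Readings, each from a call of its own:
- current_clock(): time.
- current_joint_pos(): joint angles.
- current_qvel(): joint speeds.
- current_joint_torque(): joint torques, N m.
- current_position(): TCP position.
- current_orientation(): TCP orientation.
- current_force(): force on the tool from outside, world axes, zero at the start.
- current_torque(): the same for the moment, N m.
- current_finger_gap(): finger opening in m.
Only numpy, scipy, OpenCV 4.12 (cv2) and the standard library are available. Lean on these libraries where they do the work, as an engineer would, in place of code of your own. Each camera call takes 0.05 s, during which the arm holds its last target.

## Task

A pull has just been finished on the hand-cranked tensile stand and its carriage must go back for the next sample. Swing the folded crank handle up until it latches upright, then throw the red-balled pawl over, clear of the ratchet, and crank counter-clockwise (seen from above) until the white pointer of the carriage stands in line with the red start marker. Then drop the pawl back into the ratchet and leave the stand like that, handle still up, without shifting the loose things lying around it.

Things in the scene. Friction and masses are not known exactly. Their poses are not given: they have to be found in the camera images.
- crank_axis (a point): On the vertical crank axis of the stand, 188 mm above the table (height of the handle's hinge). The stand is a fixed grey and blue machine, 680 x 190 mm: gearbox (170 mm square, 90 mm high) under the crank, bed with carriage on one side, pawl on the other. Axes: +y along the bed towards the fixed grip, z up; the pawl is on the -y side. Hub 32 mm across, its top 171 mm above the table
- handle_hinge (a point): On the hinge of the folding handle, on the crank arm 65 mm from the crank axis, 188 mm above the table; goes round with the crank. Arm: bar 24 mm wide, 156 to 168 mm above the table, only the hub below it down to the ratchet disc (top at 108 mm). Hinge fork 34 mm wide; outward of it the spring latch, its red tab ending 116 mm from the crank axis, below 207 mm
- handle_grip (a point): On the centre line of the black handle (round sleeve 24 mm thick, 74 mm long, turns freely on its spindle), 60 mm from the hinge; the free end is 92 mm from the hinge. Folded it lies level, 8 mm above the arm, from the hinge inward over the hub and past it. Upright, its end is 280 mm above the table
- handle (a joint): Angle of the folding handle: 0 folded (level, pointing from hinge to crank axis), 1.57 upright, stop at 1.60. It swings freely and falls back if let go early; from about 1.0 it pushes the spring latch aside (3 N at the handle's end), which snaps in behind it at about 1.52 and then holds it at 1.54 to 1.60
- crank (a joint): Angle of the crank, growing counter-clockwise seen from above; the carriage moves 12 mm per radian (75 mm a turn), away from the crank as this grows. Takes about 2 to 3 N at the handle, stays where it is left. With the pawl down the 16-tooth ratchet on the crank's disc stops it turning counter-clockwise by more than one tooth
- pawl_knob (a point): Centre of the red ball (34 mm) on the pawl's stem, 80 mm from the pawl's hinge. The pawl is a weighted L-shaped lever: stem with ball, and a level arm 90 mm long whose nose drops into the ratchet teeth. Pawl down: the stem leans about 8 degrees towards the crank; thrown over: 22 degrees away from it
- pawl_hinge (a point): Point on the pawl's hinge, 118 mm above the table, 150 mm from the crank axis on the side away from the bed; same axes as crank_axis. The hinge pin runs along x; the ball swings over it in the y-z plane
- pawl (a joint): Angle of the pawl: 0 to 0.07 down in the ratchet, growing as the ball is moved away from the crank; 0.52 fully thrown over, against its stop. Its ball weight tips it to one side or the other: it stays thrown over past about 0.42 and falls back into the ratchet below about 0.35
- pointer (a point): Tip of the white pointer on the far-side edge of the blue carriage (plate 150 by 80 mm, two steel grip jaws on top), 62 mm above the table, just over the scale bar. It slides along the bed with the carriage; same axes as crank_axis
- start_marker: Red start marker clamped on the black scale bar beside the bed: origin in the middle of its red line (4 mm wide) on top of the bar, in the pointer's track, 59 mm above the table. Its y runs along the bed, as that of crank_axis: the pointer is in line with it when both have the same y in these axes
- roll_silver: Silver film roll, 64 mm diameter, 80 mm high, origin at its underside. Leave it
- roll_brown: Brown tape roll, 80 mm diameter, 50 mm high, origin at its underside. Leave it
- spare_grip: Spare steel vice grip, 60 x 60 mm, 60 mm high, 90 mm over its side knobs, origin at its underside. Leave it
- screwdriver: Blue screwdriver, 180 mm long, lying. Leave it
- calculator: Desk calculator, 145 by 85 by 16 mm, lying. Leave it
- radio: Black hand radio standing on its end, 120 mm high plus aerial to 195 mm. Leave it

How it is judged:
On the way, in this order (a step that is already met when the one before it is completed fails the run):
1. the crank handle is latched upright (past 1.5 rad), the carriage not yet wound back (value of joint handle above 1.5 rad and y of pointer in the frame of start_marker below -0.05 m), for 0.2 s.
2. the pawl is thrown over (past 0.45 rad) with the handle latched (value of joint handle above 1.5 rad and value of joint pawl above 0.45 rad and y of pointer in the frame of start_marker below -0.04 m), for 0.2 s.
3. the carriage is wound back to the start marker (within 5 mm) with the pawl thrown over (value of joint handle above 1.5 rad and value of joint pawl above 0.4 rad and y of pointer in the frame of start_marker between -0.005 and 0.005 m), for 0.2 s.
At the end, for the whole second after the job is handed in: The carriage's pointer is within 5 mm of the start marker along the bed and at rest, the pawl is down in the ratchet (below 0.10 rad) and the crank handle is still latched upright (past 1.5 rad) (value of joint handle above 1.5 rad and value of joint pawl below 0.1 rad and y of pointer in the frame of start_marker between -0.005 and 0.005 m and velocity of joint crank between -0.05 and 0.05 rad/s); the robot touches nothing.
It fails at once if a loose thing beside the stand was shifted by more than 30 mm (distance of any of roll_silver, roll_brown, spare_grip, screwdriver, calculator, radio from where it was at the start of the episode above 0.03 m).
It also fails if it takes over 72 s, if anything falls off the work surface, if the arm or the gripper's body presses on something with over 40 N, if the wrist force passes 120 N, or if a joint passes its speed limit or range.

## Working session

There is one attempt and no reset: what is moved stays moved. The work goes in short steps, each a Python script; the robot and the scene stay as the last script left them, time stands still between calls to the robot, and variables do not carry over. Pictures are saved under pics/ and viewed, and the job is handed in when it is done.

```bash
ls; mkdir -p pics; python3 - <<'E'
from bench import *
import cv2
print(current_clock())
for n in ("side","top"):
    c=capture(n); cv2.imwrite(f"pics/{n}0.png",c["image"]); print(n,c["intrinsics"].tolist(),c["R"].tolist(),c["t"].tolist())
print(current_clock(),current_orientation())
E
```

```text
pics
0.0
side [[426.5419363849252, 0.0, 319.25727463409834], [0.0, 426.5419363849252, 198.7032878124082], [0.0, 0.0, 1.0]] [[-0.8662808085918486, -0.49951879232818364, -0.006207799646075477], [-0.36298072295894795, 0.637932862314394, -0.679180872772168], [0.34322376873645033, -0.5861080440416744, -0.7339446881638902]] [0.45379525864858256, 0.37569254552316117, 0.967637766733927]
top [[498.8150780982387, 0.0, 327.2682009445876], [0.0, 498.8150780982387, 198.5923040421792], [0.0, 0.0, 1.0]] [[0.013074626481879374, -0.9998368876171907, 0.012460028183300536], [-0.9945754736685486, -0.014289805354421349, -0.10303120226375234], [0.10319244797629737, -0.0110453439467521, -0.9946000799606628]] [-0.1276414958303168, 0.589498128280377, 1.4822419992674072]
0.1 [ 8.25896614e-01  5.63820995e-01 -7.27579467e-04  3.73221600e-04]
```

View pics/side0.png

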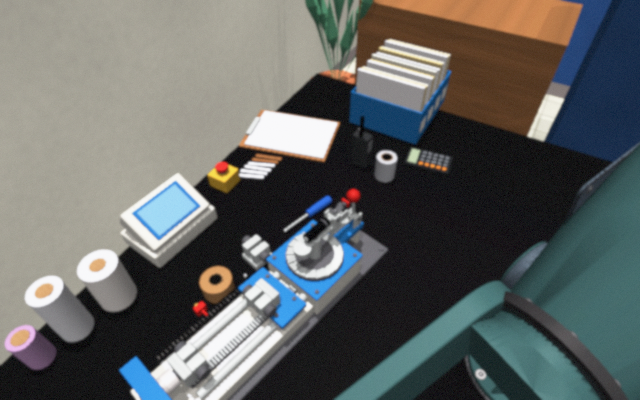

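View pics/top0.png

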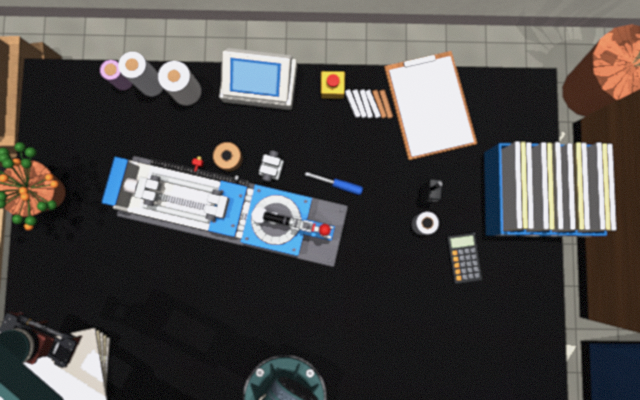

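```bash
cat > h.py <<'E'
from bench import *
import numpy as np, cv2
def ray_z(c,uv,z):
    K,R,t=map(np.array,(c["intrinsics"],c["R"],c["t"]))
    d=R.T@np.linalg.solve(K,[uv[0],uv[1],1.]); o=-R.T@t
    return o+d*(z-o[2])/d[2]
def dep(c,uv):
    K,R,t=map(np.array,(c["intrinsics"],c["R"],c["t"]))
    u,v=int(round(uv[0])),int(round(uv[1]))
    w=c["range_z"][max(v-1,0):v+2,max(0,u-1):u+2]; w=w[w>0]
    if len(w)==0: return None
    return R.T@(np.linalg.solve(K,[uv[0],uv[1],1.])*np.median(w)-t)
def proj(c,X):
    p=np.array(c["intrinsics"])@(np.array(c["R"])@np.array(X)+np.array(c["t"])); return p[:2]/p[2]
E
python3 - <<'E'
from h import *
np.set_printoptions(precision=4,suppress=True)
for n in ("side","top"):
    c=capture(n)
    for q in "crank_axis handle_hinge handle_grip pawl_knob pawl_hinge pointer start_marker roll_silver roll_brown spare_grip screwdriver calculator radio".split():
        r=spot_in(n,q)
        H=dict(crank_axis=.188,handle_hinge=.188,handle_grip=.188,pawl_hinge=.118,pointer=.062,start_marker=.059,pawl_knob=.197).get(q)
        for k in r[:2]: print(n,q,round(k["conf"],2),np.round(k["xy"],1),dep(c,k["xy"]),ray_z(c,k["xy"],H) if H else "")
E
```

```text
side crank_axis 0.68 [263.5 317.6] [0.5461 0.2175 0.0628] [0.4979 0.2641 0.188 ]
side handle_hinge 0.56 [319.2 250.9] [0.5044 0.0324 0.1289] [0.4828 0.0691 0.188 ]
side handle_grip 0.95 [320.  227.3] [0.5109 0.0166 0.1982] [0.515  0.0095 0.188 ]
side pawl_knob 0.65 [348.7 201. ] [ 0.4928 -0.0936  0.1936] [ 0.4915 -0.0907  0.197 ]
side pawl_hinge 0.77 [265.8 316.1] [0.543  0.2124 0.0645] [0.5225 0.2327 0.118 ]
side pointer 0.82 [271.1 295.4] [0.5348 0.1919 0.1336] [0.5638 0.1608 0.062 ]
side roll_silver 0.6 [386.2 165.3] [ 0.5064 -0.3827  0.0742] 
side roll_silver 0.52 [323.1 225.4] [0.5079 0.0073 0.1971] 
side roll_brown 0.68 [216.1 280.5] [0.7109 0.1896 0.0511] 
side roll_brown 0.64 [261.5 318.1] [0.549  0.2212 0.0637] 
side spare_grip 0.64 [255.8 251. ] [0.6723 0.0726 0.0615] 
side screwdriver 0.82 [315.7 205. ] [ 0.6345 -0.1711  0.0258] 
side calculator 0.62 [428.4 162. ] [ 0.4116 -0.5236  0.019 ] 
side radio 0.9 [362.5 148. ] [ 0.6018 -0.4111  0.0825] 
top crank_axis 0.76 [224.5 208.4] [0.5489 0.171  0.1311] [0.5443 0.1599 0.188 ]
top handle_hinge 0.8 [275.  223.5] [0.5077 0.0269
[... 352 characters left out ...]
69 0.118 ]
top pointer 0.56 [226.5 210. ] [0.5467 0.1708 0.1019] [0.5498 0.1784 0.062 ]
top start_marker 0.43 [202.2 161.5] [0.6948 0.2569 0.057 ] [0.6945 0.2564 0.059 ]
top roll_silver 0.57 [423.7 224. ] [ 0.5154 -0.4022  0.0804] 
top roll_brown 0.61 [229.3 155.8] [0.7151 0.1782 0.048 ] 
top roll_brown 0.38 [276.5 223.4] [0.5067 0.0203 0.1669] 
top spare_grip 0.88 [271.1 168. ] [0.678  0.0501 0.0584] 
top screwdriver 0.63 [348.2 186.1] [ 0.6313 -0.1831  0.0241] 
top calculator 0.74 [461.7 258.1] [ 0.4169 -0.5301  0.0173] 
top calculator 0.68 [325.6 228.3] [ 0.4932 -0.1141  0.2115] 
top radio 0.69 [430.9 191.3] [ 0.6073 -0.4154  0.1202] 
top radio 0.34 [462.6 259.9] [ 0.4115 -0.5332  0.0157]
```

```bash
python3 - <<'E'
from h import *
a=cv2.imread("pics/top0.png")[145:275,95:355]; cv2.imwrite("pics/topz.png",cv2.resize(a,None,fx=3,fy=3,interpolation=cv2.INTER_CUBIC))
a=cv2.imread("pics/side0.png")[180:310,240:400]; cv2.imwrite("pics/sidez.png",cv2.resize(a,None,fx=4.5,fy=4.5,interpolation=cv2.INTER_CUBIC))
E
```

```text
(no output)
```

View pics/topz.png

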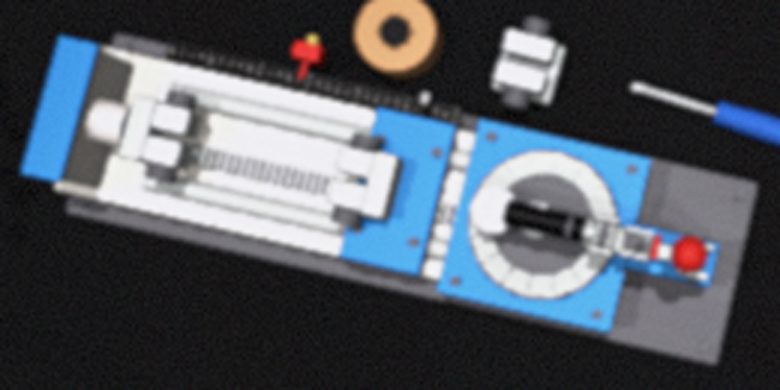

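View pics/sidez.png

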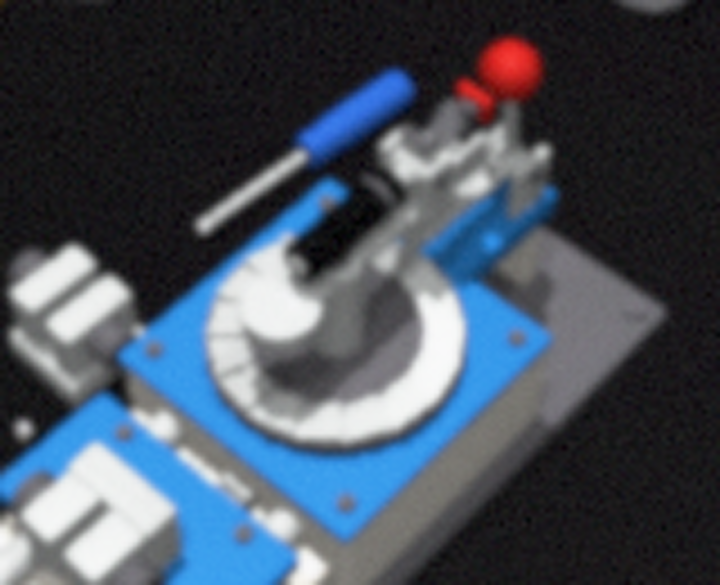

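```bash
python3 - <<'E'
from h import *
np.set_printoptions(precision=4,suppress=True)
T=capture("top");S=capture("side")
tz=lambda p:(np.array(p)+.0)/3+[95,145]-[.33,.33]
sz=lambda p:(np.array(p)+.0)/4.5+[240,180]-[.39,.39]
P=[ray_z(T,tz(p),.09) for p in [(475,117),(652,158),(610,330),(438,292)]]
Q=[ray_z(S,sz(p),.09) for p in [(120,352),(335,185),(550,338),(345,540)]]
for X in (P,Q):
    X=np.array(X); print(X, X.mean(0)); 
    d=(X[0]+X[3]-X[1]-X[2])/2; e=(X[0]+X[1]-X[2]-X[3])/2
    print(np.linalg.norm(d),np.linalg.norm(e),np.arctan2(d[1],d[0]),np.arctan2(e[1],e[0])+np.pi/2)
# full-length edges of bed
print("ptr",ray_z(T,tz((425,98)),.062),"mark",ray_z(T,tz((302,76)),.059))
for n,c in(("top",T),("side",S)):
    im=c["image"].astype(int); 
    m=(im[:,:,2]>140)&(im[:,:,1]<60)&(im[:,:,0]<60)
    k,l,s,ce=cv2.connectedComponentsWithStats(m.astype(np.uint8))
    for i in range(1,k):
        if s[i,4]>5: print(n,s[i],ce[i], dep(c,ce[i]), ray_z(c,ce[i],.197))
# point cloud heights: ratchet ring ~.10-.115 
K=np.array(T["intrinsics"]);
v,u=np.mgrid[0:400,0:640]; z=T["range_z"]
p=np.linalg.solve(K,np.stack([u.ravel(),v.ravel(),np.ones(u.size)])*z.ravel())
W=(np.array(T["R"]).T@(p-np.array(T["t"])[:,None])).T.reshape(400,640,3)
print("box rows heights", [dep(T,tz(q))[2] for q in [(490,140),(630,170),(600,310),(450,280)]])
E
```

```text
[[ 0.6258  0.0985  0.09  ]
 [ 0.5881 -0.0743  0.09  ]
 [ 0.4215 -0.0367  0.09  ]
 [ 0.4557  0.1292  0.09  ]] [0.5228 0.0291 0.09  ]
0.1731190782049401 0.17178276028375936 1.3619504200836308 1.3706941801696695
[[ 0.6225  0.0917  0.09  ]
 [ 0.58   -0.0707  0.09  ]
 [ 0.4203 -0.0345  0.09  ]
 [ 0.4559  0.1304  0.09  ]] [0.5197 0.0292 0.09  ]
0.16824082036180904 0.16738010120570604 1.3364101765505005 1.3455450315685316
ptr [0.6478 0.1525 0.062 ] mark [0.6685 0.2758 0.059 ]
top [329  84   7   3  10] [332.2  85.2] [ 0.9318 -0.1295  0.0722] [ 0.8894 -0.1272  0.197 ]
top [192 159  10  12  35] [196.0857 163.7143] [0.6868 0.2733 0.0631] [0.6639 0.2391 0.197 ]
top [320 224  10  11  80] [324.275 229.25 ] [ 0.4905 -0.1107  0.2134] [ 0.4912 -0.1108  0.197 ]
side [223 161   5   4  10] [224.7 162.5] [ 0.9497 -0.1496  0.0711] [ 0.8442 -0.0509  0.197 ]
side [218 167   9   5  28] [221.9286 169.25  ] [ 0.9358 -0.1193  0.0736] [ 0.8339 -0.0264  0.197 ]
side [347 189  13  11 107] [352.9439 194.0187] [ 0.487 -0.103  0.213] [ 0.4931 -0.1169  0.197 ]
side [342 198   7   6  26] [345.0385 200.3846] [ 0.4968 -0.0809  0.2057] [ 0.5002 -0.0881  0.197 ]
side [193 301  15  15 110] [200.5636 308.1091] [0.6855 0.2725 0.0674] [0.6153 0.313  0.197 ]
box rows heights [np.float64(0.09131359357975623), np.float64(0.0911621564810515), np.float64(0.08914999510113873), np.float64(0.09287628160269569)]
```

```bash
cat > fit.py <<'E'
from h import *
from scipy.optimize import least_squares
np.set_printoptions(precision=4,suppress=True)
T=capture("top");S=capture("side")
tz=lambda p:(np.array(p)+.0)/3+[95,145]-[.33,.33]
sz=lambda p:(np.array(p)+.0)/4.5+[240,180]-[.39,.39]
def red(c,lo):
    hsv=cv2.cvtColor(c["image"],cv2.COLOR_BGR2HSV); h,s,v=cv2.split(hsv)
    m=((h<8)|(h>172))&(s>130)&(v>70)
    k,l,st,ce=cv2.connectedComponentsWithStats(m.astype(np.uint8)); 
    return [(st[i],ce[i]) for i in range(1,k) if st[i,4]>20]
print("T",[(a.tolist(),b) for a,b in red(T,0) if 180<a[0]<360 and a[1]>140]); print("S",[(a.tolist(),b) for a,b in red(S,0) if a[1]>170])
obs=[]
for p,q in zip([(475,117),(652,158),(610,330),(438,292)],[(.085,.085),(.085,-.085),(-.085,-.085),(-.085,.085)]): obs.append((T,tz(p),(*q,.09)))
for p,q in zip([(120,352),(335,185),(550,338),(345,540)],[(.085,.085),(.085,-.085),(-.085,-.085),(-.085,.085)]): obs.append((S,sz(p),(*q,.09)))
obs.append((T,tz((690,254)),(0,-.139,.197))); obs.append((S,sz((512,70)),(0,-.139,.197)))
def w(P,q):
    x,y,th=P; yd=np.array([np.cos(th),np.sin(th)]); xd=np.array([yd[1],-yd[0]])
    return np.r_[np.array([x,y])+xd*q[0]+yd*q[1],q[2]]
f=lambda P:np.concatenate([proj(c,w(P,q))-uv for c,uv,q in obs])
r=least_squares(f,[.52,.029,1.355],loss="soft_l1"); print(r.x); print(r.fun.reshape(-1,2))
P=r.x
def draw(c,name,crop,s):
    im=cv2.resize(c["image"][crop[1]:crop[3],crop[0]:crop[2]],None,fx=s,fy=s,interpolation=cv2.INTER_CUBIC)
    tr=lambda X:tuple(int(v) for v in ((proj(c,X)+.5-[crop[0],crop[1]])*s))
    L=[(.085,.085,.09),(.085,-.085,.09),(-.085,-.085,.09),(-.085,.085,.09)]
    for a,b in zip(L,L[1:]+L[:1]): cv2.line(im,tr(w(P,a)),tr(w(P,b)),(0,255,255),1)
    for q in [(0,-.139,.197),(0,0,.188),(0,-.065,.188),(0,.027,.188),(0,-.116,.2)]: cv2.circle(im,tr(w(P,q)),3,(0,255,0),-1)
    for a in np.linspace(0,6.28,60): cv2.circle(im,tr(w(P,(.017*np.cos(a),-.139+.017*np.sin(a),.197))),1,(255,0,255),-1)
    cv2.imwrite(name,im)
draw(T,"pics/fitT.png",(95,145,355,275),3); draw(S,"pics/fitS.png",(240,180,400,310),4.5)
E
python3 fit.py
```

```text
T [([191, 158, 12, 14, 97], array([196.4227, 163.2165])), ([320, 224, 10, 11, 94], array([324.4043, 229.2766]))]
S [([341, 188, 20, 19, 223], array([351.1704, 196.1928])), ([192, 300, 17, 17, 178], array([200.4607, 308.6629]))]
[0.5212 0.0277 1.3516]
[[ 2.1375  1.1106]
 [-0.2094  0.851 ]
 [ 0.0144  0.638 ]
 [ 0.0232 -0.3445]
 [-0.132   0.1015]
 [-1.2145 -1.5691]
 [ 0.607  -0.5651]
 [-0.0001 -0.5569]
 [-1.4239  0.0009]
 [-1.2812  1.4361]]
```

```bash
python3 - <<'E'
import cv2,numpy as np
a=cv2.imread("pics/fitT.png"); b=cv2.imread("pics/fitS.png")
cv2.imwrite("pics/fitB.png",np.vstack([cv2.resize(a[50:,300:],(560,430)) ]))
E
```

```text
(no output)
```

View pics/fitS.png

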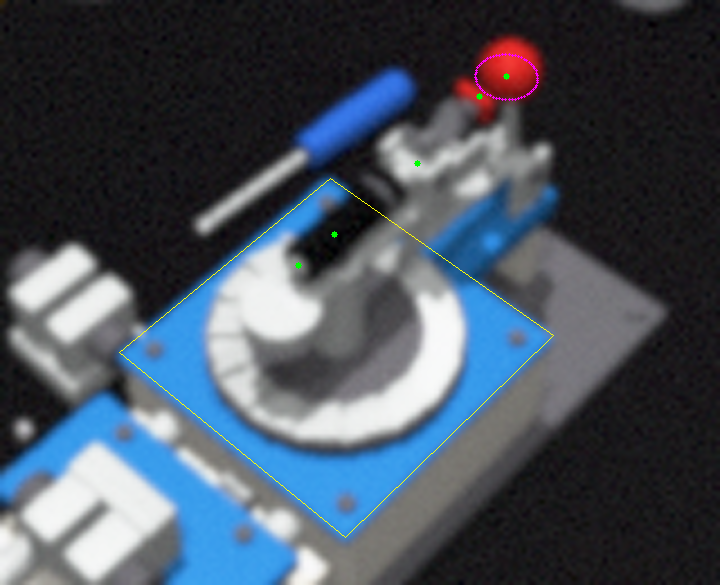

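View pics/fitT.png

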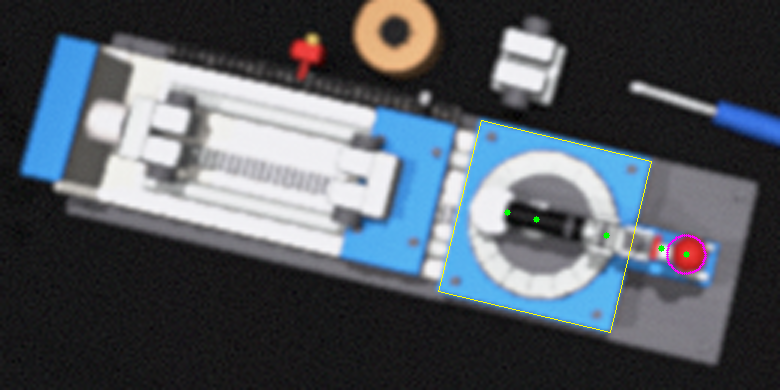

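```bash
cat >> h.py <<'E'
from scipy.spatial.transform import Rotation as Ro
P=[0.5211,0.0270,1.3516]
yd=np.array([np.cos(P[2]),np.sin(P[2]),0]); xd=np.array([yd[1],-yd[0],0]); zd=np.array([0,0,1.])
def W(x,y,z): return np.array([P[0],P[1],0])+xd*x+yd*y+zd*z
def quat(a,sx=1,rot=0.):
    zt=np.sin(a)*yd-np.cos(a)*zd; xt=sx*xd
    M=np.stack([xt,np.cross(zt,xt),zt],1)
    return (Ro.from_rotvec(zd*rot)*Ro.from_matrix(M)).as_quat()
def ztool(q): return Ro.from_quat(q).as_matrix()[:,2]
def tcp(grasp,q,d=.019): return np.array(grasp)+d*ztool(q)
def hp(th,r=.068): # handle point, arm at -y
    return W(0,-.065+r*np.cos(th),.188+r*np.sin(th))
E
python3 - <<'E'
from h import *
np.set_printoptions(precision=2,suppress=True)
for sx in(1,-1):
    for a0,a1 in((-30,45),(-20,30),(0,0)):
        for th in np.linspace(0,1.6,5):
            q=quat(np.radians(a0+(a1-a0)*th/1.6),sx); print(sx,a0,round(th,2),inverse_kinematics(tcp(hp(th),q),q))
    q=quat(0,sx); print("ball",inverse_kinematics(tcp(W(0,-.141,.197),q),q))
    for k in range(8): print("crank",inverse_kinematics(tcp(W(.065*np.cos(k*.785),.065*np.sin(k*.785),.257),q),q))
E
```

```text
1 -30 0.0 [ 0.24  0.46  1.63 -0.48  1.33  0.64]
1 -30 0.4 [ 0.05  0.31  1.67 -0.2   1.21  0.34]
1 -30 0.8 [-0.21  0.24  1.71  0.14  1.19 -0.04]
1 -30 1.2 [-0.48  0.25  1.74  0.46  1.3  -0.42]
1 -30 1.6 [-0.7   0.37  1.76  0.68  1.47 -0.71]
1 -20 0.0 [ 0.15  0.39  1.66 -0.35  1.23  0.51]
1 -20 0.4 [ 0.    0.3   1.69 -0.14  1.19  0.28]
1 -20 0.8 [-0.18  0.24  1.71  0.09  1.19  0.01]
1 -20 1.2 [-0.38  0.23  1.72  0.32  1.26 -0.27]
1 -20 1.6 [-0.57  0.27  1.74  0.5   1.36 -0.51]
1 0 0.0 [-0.07  0.31  1.74 -0.    1.09  0.14]
1 0 0.4 [-0.09  0.27  1.71 -0.    1.15  0.13]
1 0 0.8 [-0.11  0.24  1.69 -0.    1.2   0.1 ]
1 0 1.2 [-0.16  0.22  1.68 -0.    1.24  0.06]
1 0 1.6 [-0.21  0.21  1.69 -0.    1.24  0.01]
ball [-0.36  0.27  1.77 -0.    1.1  -0.14]
crank [-0.1   0.32  1.52 -0.    1.29  0.12]
crank [-0.01  0.32  1.54 -0.    1.29  0.21]
crank [ 0.04  0.26  1.61 -0.    1.27  0.26]
crank [ 0.03  0.19  1.71 -0.    1.24  0.25]
crank [-0.06  0.14  1.78 -0.    1.23  0.16]
crank [-0.16  0.15  1.77 -0.    1.23  0.05]
crank [-0.21  0.21  1.68 -0.    1.25  0.01]
crank [-0.17  0.28  1.58 -0.    1.27  0.04]
-1 -30 0.0 [ 0.24  0.46  1.63 -0.48  1.33 -2.5 ]
-1 -30 0.4 [ 0.05  0.31  1.67 -0.2   1.21 -2.8 ]
-1 -30 0.8 None
-1 -30 1.2 [-0.48  0.25  1.74  0.46  1.3   2.72]
-1 -30 1.6 [-0.7   0.37  1.76  0.68  1.47  2.43]
-1 -20 0.0 [ 0.15  0.39  1.66 -0.35  1.23 -2.64]
-1 -20 0.4 [ 0.    0.3   1.69 -0.14  1.19 -2.87]
-1 -20 0.8 None
-1 -20 1.2 [-0.38  0.23  1.72  0.32  1.26  2.88]
-1 -20 1.6 [-0.57  0.27  1.74  0.5   1.36  2.63]
-1 0 0.0 None
-1 0 0.4 None
-1 0 0.8 None
-1 0 1.2 None
-1 0 1.6 None
ball None
crank None
crank [-0.01  0.32  1.54 -0.    1.29 -2.93]
crank [ 0.04  0.26  1.61 -0.    1.27 -2.88]
crank [ 0.03  0.19  1.71 -0.    1.24 -2.9 ]
crank None
crank None
crank None
crank None
```

```bash
python3 - <<'E'
from h import *
np.set_printoptions(precision=3,suppress=True)
q=quat(np.radians(-30)); g=hp(0)+[0,0,.002]
move_ptp(tcp(g,q,.019-.12),q); move_gripper(.055)
print(servo_line(tcp(g,q),q,rate=.12,contact_N=8), current_position()-tcp(g,q), current_force(), current_clock())
c=capture("side"); a=c["image"][150:310,220:420]; cv2.imwrite("pics/s1.png",cv2.resize(a,None,fx=4,fy=3.75,interpolation=cv2.INTER_CUBIC))
E
```

```text
False [0.001 0.    0.001] [0.468 0.121 0.665] 5.5917
```

View pics/s1.png

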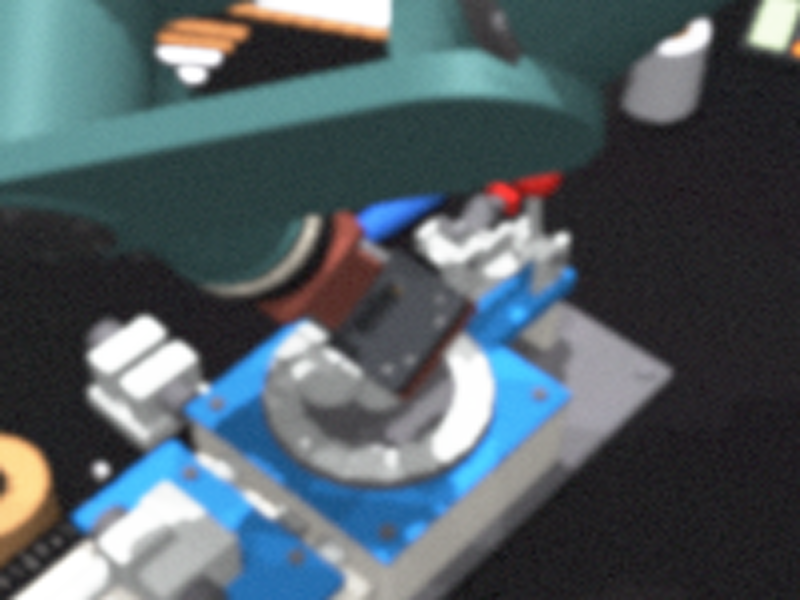

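```bash
python3 - <<'E'
from h import *
np.set_printoptions(precision=3,suppress=True)
move_gripper(0.0); print("gap",current_finger_gap(),current_force())
if .018<current_finger_gap()<.03:
    for th in np.linspace(.1,1.58,13):
        q=quat(np.radians(-30+75*th/1.6)); servo_line(tcp(hp(th)+[0,0,.001],q),q,rate=.1)
        print(round(th,2),current_force()@np.stack([xd,yd,zd],1),current_finger_gap())
        if np.linalg.norm(current_force())>50: break
print(current_clock())
c=capture("side"); a=c["image"][110:310,220:420]; cv2.imwrite("pics/s2.png",cv2.resize(a,None,fx=3,fy=3,interpolation=cv2.INTER_CUBIC))
E
```

```text
gap 0.023091791661603422 [ 0.382 -0.412  5.215]
0.1 [ 2.132  0.449 -1.112] 0.023406904951488533
0.22 [ 2.632  0.648 -1.432] 0.02340090978225846
0.35 [ 2.476  0.787 -1.969] 0.023804770653561923
0.47 [ 3.24  -0.372 -2.136] 0.023350036095643133
0.59 [ 3.275  0.359 -3.026] 0.023102592503719804
0.72 [ 2.819 -0.952 -5.452] 0.02321925937362152
0.84 [ 2.416 -1.91  -6.145] 0.02314741872228795
0.96 [ 2.064 -0.293 -7.118] 0.023352109082694267
1.09 [ 1.568  2.8   -6.019] 0.023695122243355772
1.21 [-1.304  4.886 -2.716] 0.023644239389520396
1.33 [-1.365  3.892  0.753] 0.02387647216307149
1.46 [-1.358 -3.754  6.43 ] 0.023522235412306466
1.58 [-1.997  2.363  8.811] 0.02327170844126298
9.4917
```

View pics/s2.png

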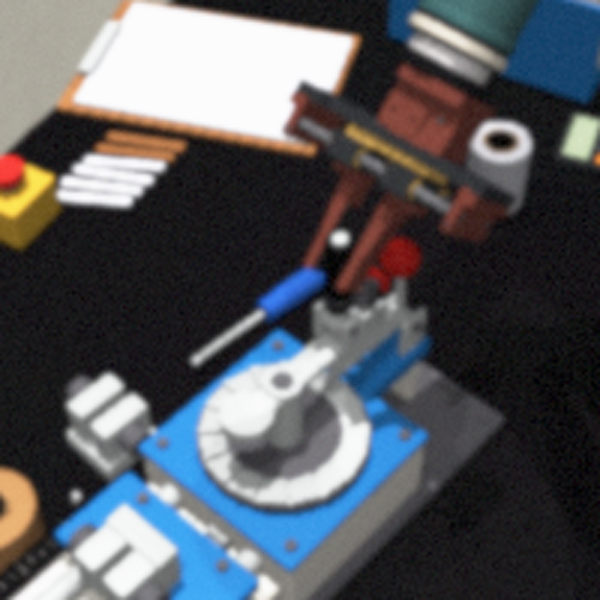

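```bash
python3 - <<'E'
from h import *
np.set_printoptions(precision=3,suppress=True)
q=Ro.from_quat(current_orientation()).as_quat(); p=current_position()
servo_line(p-yd*.006,q,rate=.05,contact_N=8); F=current_force()@yd
print((current_position()-p)@yd,F)
p1=current_position()
servo_line(p1+yd*.008,q,rate=.05,contact_N=10); print((current_position()-p1)@yd,current_force()@yd)
p2=current_position()
servo_line((p1+p2)/2,q,rate=.05)
move_gripper(.06); z=ztool(q); servo_line(current_position()-z*.12,q,rate=.2)
print(current_clock())
for n in("side","top"):
  c=capture(n); x,y,w,h=(220,150,200,150) if n=="side" else (230,160,130,100)
  a=c["image"][y:y+h,x:x+w]; cv2.imwrite(f"pics/{n}3.png",cv2.resize(a,None,fx=4,fy=4,interpolation=cv2.INTER_CUBIC))
E
```

```text
-0.00434248196572847 3.62871253468843
0.005356013599970248 0.03929876484715823
11.6917
```

View pics/side3.png

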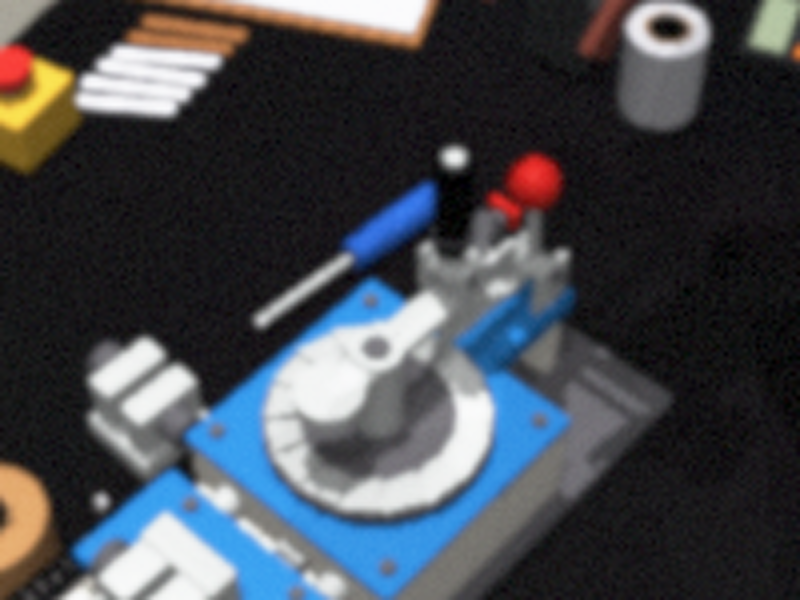

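View pics/top3.png

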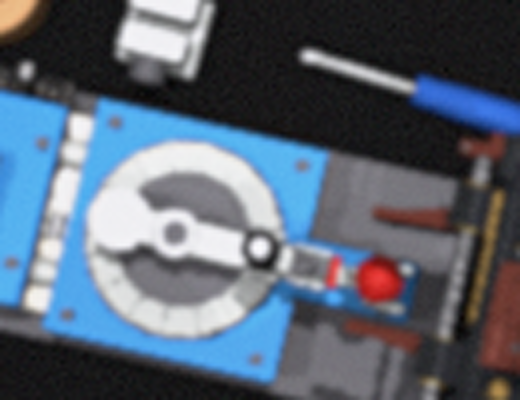

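```bash
python3 - <<'E'
from h import *
np.set_printoptions(precision=4,suppress=True)
M=np.stack([xd,yd,zd],1); O=np.array([P[0],P[1],0])
S=capture("side");T=capture("top")
print("end S",(ray_z(S,(453/4+220-.4,157/4+150-.4),.280)-O)@M,"T",(ray_z(T,(261/4+230-.4,248/4+160-.4),.280)-O)@M)
print("ball S",(ray_z(S,(535/4+220-.4,182/4+150-.4),.197)-O)@M,"T",(ray_z(T,(380/4+230-.4,279/4+160-.4),.197)-O)@M)
servo_line(current_position()+[0,0,.10],rate=.3)
q=quat(0); g=W(0,-.141,.198)
move_ptp(tcp(g,q,-.08),q); move_gripper(.06)
print(servo_line(tcp(g,q),q,rate=.12,contact_N=8),current_force(),current_position()-tcp(g,q),current_clock())
S=capture("side"); a=S["image"][140:260,250:410]; cv2.imwrite("pics/s4.png",cv2.resize(a,None,fx=5,fy=5,interpolation=cv2.INTER_CUBIC))
E
```

```text
end S [ 0.0008 -0.065   0.28  ] T [-0.0011 -0.0647  0.28  ]
ball S [ 0.0009 -0.1443  0.197 ] T [ 0.0007 -0.1419  0.197 ]
False [-0.2029 -0.0505 -0.1869] [ 0.0006 -0.0003  0.0006] 14.2333
```

View pics/s4.png

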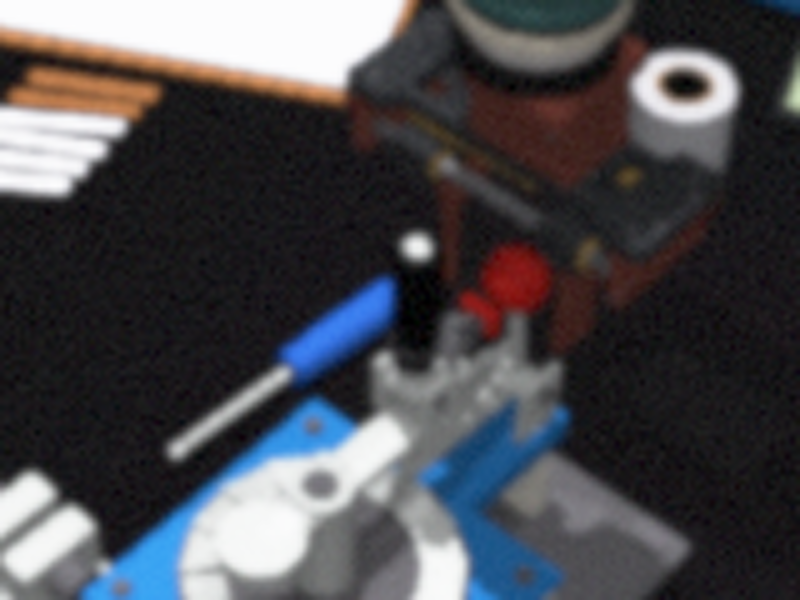

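```bash
python3 - <<'E'
from h import *
np.set_printoptions(precision=3,suppress=True)
M=np.stack([xd,yd,zd],1)
move_gripper(0.0); print("gap",current_finger_gap(),current_force()@M)
q=quat(0)
if .015<current_finger_gap()<.037:
    for p in np.linspace(.05,.52,8):
        phi=p-.14; g=W(0,-.150-.08*np.sin(phi)-.001,.118+.08*np.cos(phi)+.001)
        st=servo_line(tcp(g,q),q,rate=.08,contact_N=20)
        print(round(p,2),st,current_force()@M,current_finger_gap())
        if st: break
p=current_position()
servo_line(p-yd*.004,q,rate=.05,contact_N=8);print(current_force()@M,(current_position()-p)@yd)
sleep(.2); move_gripper(.06); servo_line(current_position()+[0,0,.12],q,rate=.25)
print(current_clock())
S=capture("side"); a=S["image"][140:290,240:440]; cv2.imwrite("pics/s5.png",cv2.resize(a,None,fx=4,fy=4,interpolation=cv2.INTER_CUBIC))
T=capture("top"); a=T["image"][160:260,230:360]; cv2.imwrite("pics/t5.png",cv2.resize(a,None,fx=5,fy=5,interpolation=cv2.INTER_CUBIC))
E
```

```text
gap 0.032599970496791655 [ 3.094 -0.51  -0.794]
0.05 False [ 4.847  0.92  -4.586] 0.032919180965622435
0.12 False [ 5.546  1.135 -6.115] 0.03251672963246069
0.18 False [ 5.711  1.928 -5.355] 0.032674327342171336
0.25 False [ 4.917  1.123 -3.783] 0.03262179367220204
0.32 False [ 5.778  1.618 -2.779] 0.03244505446793682
0.39 False [ 5.525  1.461 -2.965] 0.03269531590845907
0.45 False [ 5.76   1.011 -2.139] 0.03258216383481456
0.52 False [ 4.813  1.492 -2.036] 0.032789471716900144
[ 5.157 14.997 -0.728] -0.00016681144054919668
18.5417
```

View pics/s5.png

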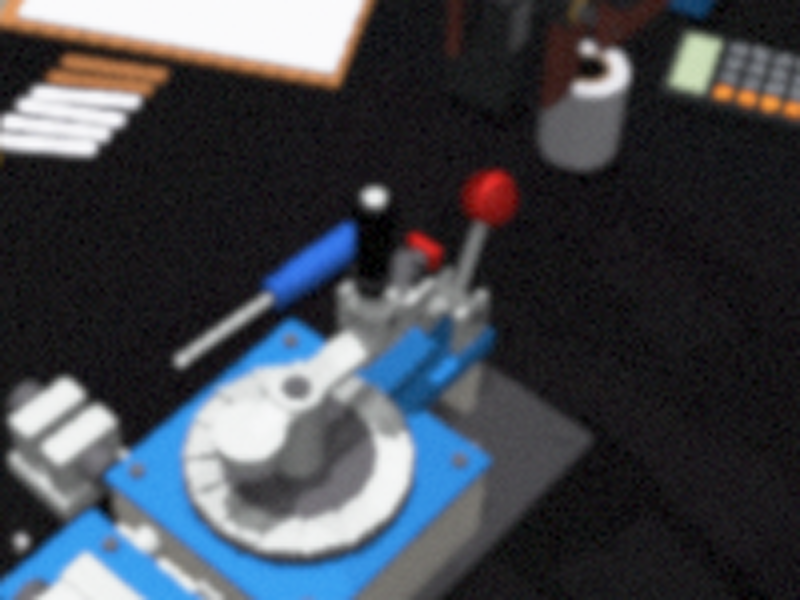

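```bash
cat > crank.py <<'E'
from h import *
np.set_printoptions(precision=3,suppress=True)
M=np.stack([xd,yd,zd],1); q=quat(0); Rr=.065
def cp(psi,z=.257): return tcp(W(Rr*np.sin(psi),-Rr*np.cos(psi),z),q)
E
python3 - <<'E'
from crank import *
move_ptp(cp(0,.257+.1),q); move_gripper(.05)
print(servo_line(cp(0),q,rate=.15,contact_N=8))
move_gripper(0.0); print("gap",current_finger_gap(),current_force()@M)
if .018<current_finger_gap()<.03:
    for psi in np.arange(1,13)*np.radians(15):
        servo_line(cp(psi),q,rate=.12); F=current_force()@M
        print(round(psi,2),F)
        if np.linalg.norm(F)>40: break
print(current_clock())
S=capture("side"); cv2.imwrite("pics/s6.png",S["image"]); T=capture("top"); a=T["image"][145:275,95:355]; cv2.imwrite("pics/t6.png",cv2.resize(a,None,fx=3,fy=3,interpolation=cv2.INTER_CUBIC))
E
```

```text
False
gap 0.023521373336486743 [-1.32  -0.637  4.312]
0.26 [ 2.323 -0.117  3.789]
0.52 [ 1.631 -0.288  5.488]
0.79 [1.607 1.729 5.214]
1.05 [1.468 0.369 5.216]
1.31 [2.25  1.61  4.759]
1.57 [2.167 1.964 5.89 ]
1.83 [3.013 2.603 4.182]
2.09 [2.891 3.634 5.63 ]
2.36 [1.222 4.129 6.304]
2.62 [0.267 4.95  6.695]
2.88 [-1.202  3.884  8.207]
3.14 [-1.79   3.848  9.048]
24.4667
```

View pics/s6.png

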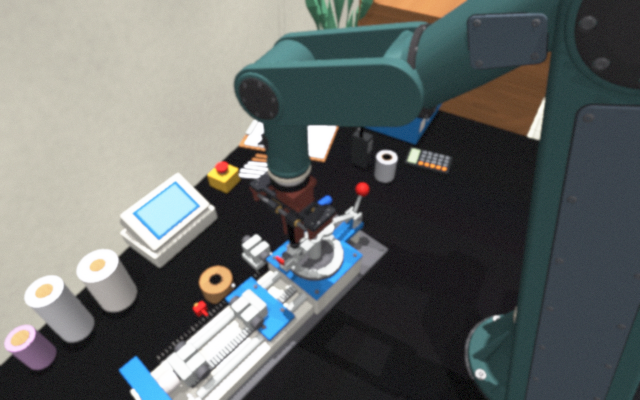

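View pics/t6.png

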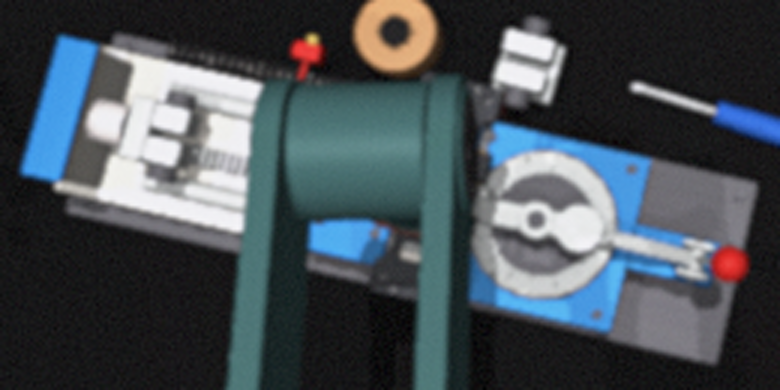

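```bash
python3 - <<'E'
from crank import *
m=0
for psi in np.linspace(np.pi,10.0,28)[1:]:
    servo_line(cp(psi),q,rate=.13); F=current_force()@M; m=max(m,np.linalg.norm(F))
    if m>40: print("stop",psi); break
print(psi,m,F,current_finger_gap(),current_clock())
S=capture("side"); cv2.imwrite("pics/s7.png",cv2.resize(S["image"][230:380,130:330],None,fx=4,fy=4,interpolation=cv2.INTER_CUBIC)); T=capture("top"); a=T["image"][145:275,95:355]; cv2.imwrite("pics/t7.png",cv2.resize(a,None,fx=3,fy=3,interpolation=cv2.INTER_CUBIC))
E
```

```text
10.0 11.409217538606779 [-1.639 -0.806  9.275] 0.023439839315432996 31.9917
```

View pics/s7.png

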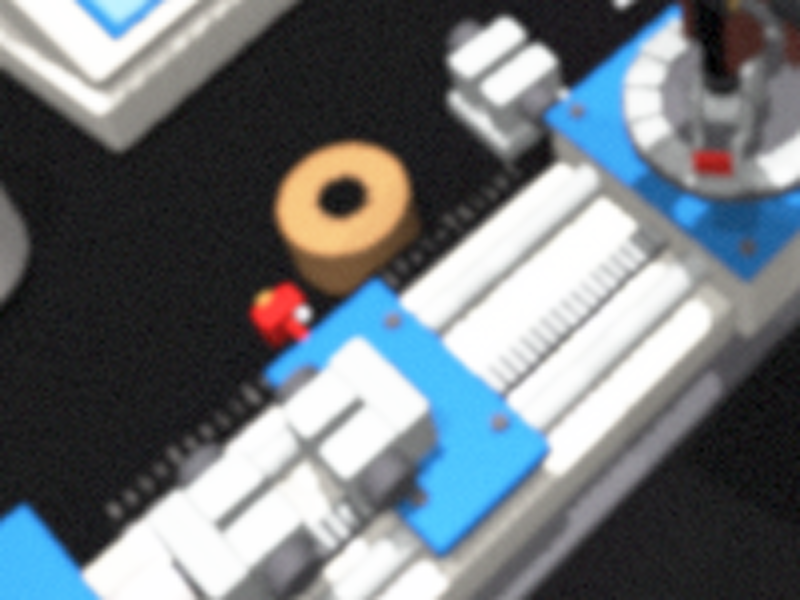

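View pics/t7.png

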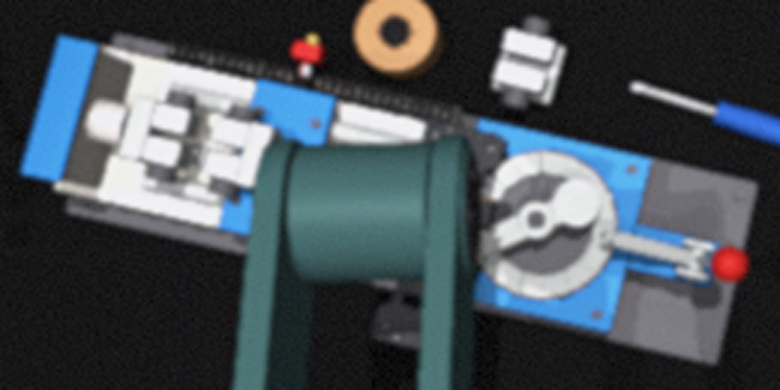

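```bash
cat > zoom.py <<'E'
from crank import *
import sys
k=sys.argv[1]
S=capture("side");T=capture("top")
a=cv2.resize(S["image"][292:322,185:220],None,fx=16,fy=16,interpolation=cv2.INTER_CUBIC)
b=cv2.resize(T["image"][152:178,182:212],None,fx=16,fy=16,interpolation=cv2.INTER_CUBIC)
cv2.imwrite(f"pics/zs{k}.png",a);cv2.imwrite(f"pics/zt{k}.png",b)
E
python3 zoom.py 8; python3 - <<'E'
import cv2
a=cv2.imread("pics/top0.png")[152:182,182:242]; cv2.imwrite("pics/zt0.png",cv2.resize(a,None,fx=12,fy=12,interpolation=cv2.INTER_CUBIC))
a=cv2.imread("pics/side0.png")[285:325,180:250]; cv2.imwrite("pics/zs0.png",cv2.resize(a,None,fx=11,fy=11,interpolation=cv2.INTER_CUBIC))
E
```

```text
(no output)
```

View pics/zs8.png

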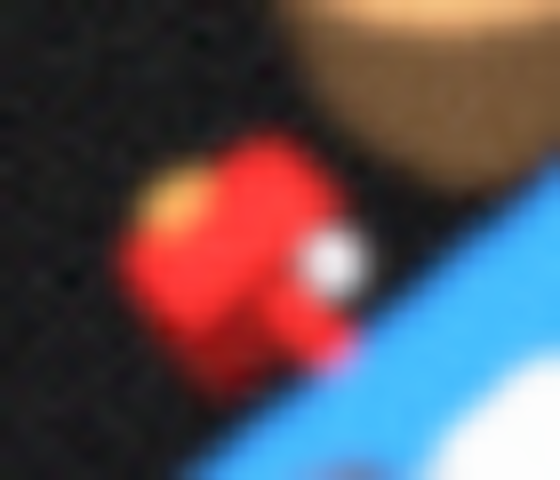

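View pics/zt8.png

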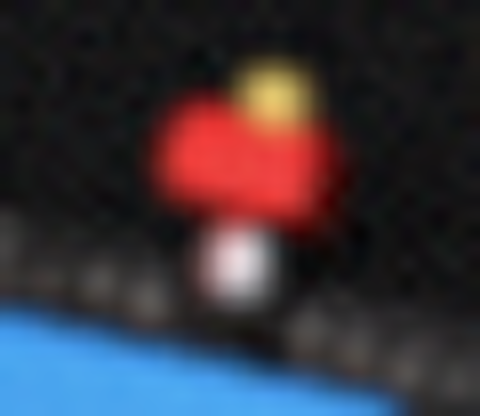

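View pics/zt0.png

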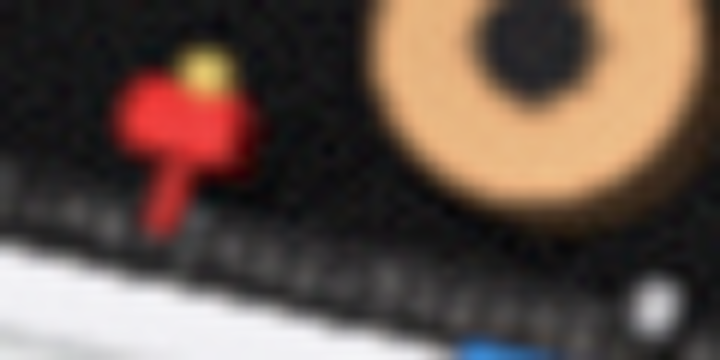

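View pics/zs0.png

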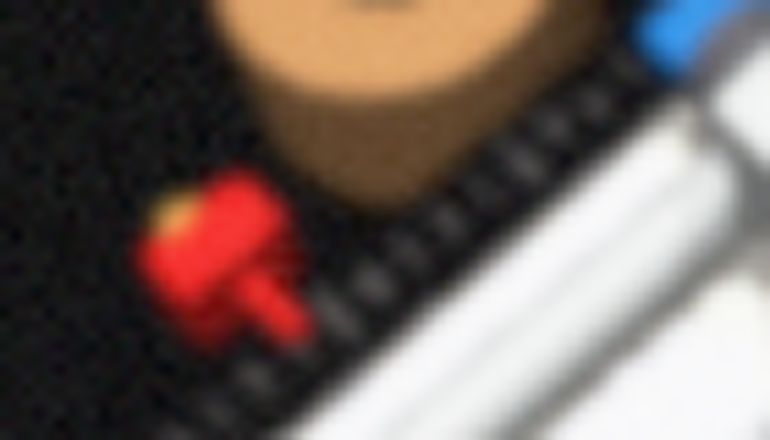

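```bash
python3 - <<'E'
from crank import *
S=capture("side");T=capture("top");O=np.array([P[0],P[1],0])
for c,m,p in((T,(195.6,168.5),(196.4,167.9)),(S,(204.5,312.3),(205.5,307.9))):
    a=(ray_z(c,m,.059)-O)@M; b=(ray_z(c,p,.062)-O)@M; print(a,b,b-a)
E
```

```text
[0.094 0.275 0.059] [0.096 0.273 0.062] [ 0.002 -0.003  0.003]
[0.097 0.274 0.059] [0.102 0.266 0.062] [ 0.006 -0.008  0.003]
```

```bash
python3 - <<'E'
from crank import *
for psi in (10.18,10.36): servo_line(cp(psi),q,rate=.1)
sleep(.3); print(current_force()@M,current_clock())
E
python3 zoom.py 9
```

```text
[ 0.352 -2.56   8.56 ] 33.125
```

View pics/zs9.png

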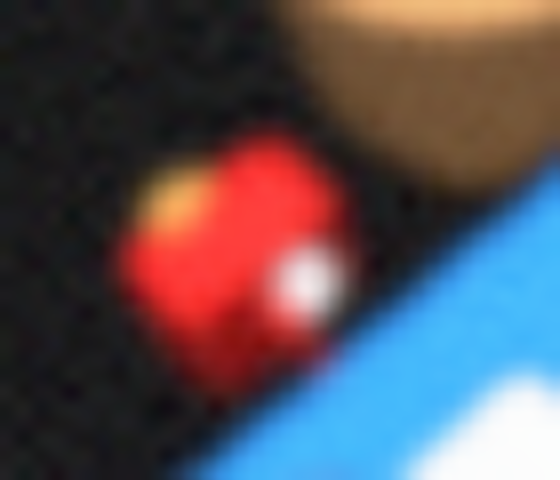

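View pics/zt9.png

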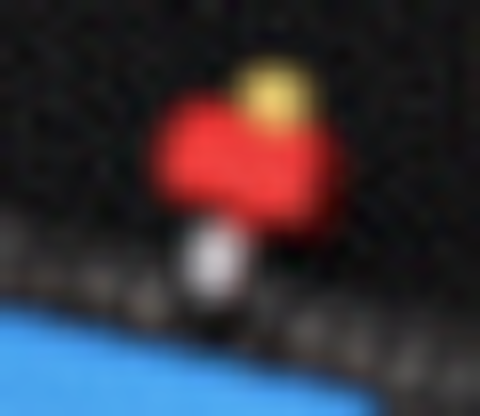

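```bash
python3 - <<'E'
from crank import *
S=capture("side");T=capture("top");O=np.array([P[0],P[1],0])
from scipy.optimize import least_squares
def tri(ts,ss):
    r=least_squares(lambda X:np.r_[proj(T,X)-ts,proj(S,X)-ss],O+[0.1,.25,.06]); return (r.x-O)@M,r.fun
print("marker",tri((195.6,168.5),(204.5,312.3)))
print("ptr10.0",tri((196.4,167.9),(205.5,307.9)))
pt=(182+212/16-.47,152+258/16-.47); ps=(185+308/16-.47,292+284/16-.47)
print("ptr10.36",tri(pt,ps), (ray_z(T,pt,.062)-O)@M,(ray_z(S,ps,.062)-O)@M)
print("ptr 0",(ray_z(T,(182+656/12-.46,152+305/12-.46),.062)-O)@M,(ray_z(S,(240+22/4.5-.4,180+430/4.5-.4),.062)-O)@M)
# marker edges: red line at several rows top0
im=cv2.imread("pics/top0.png").astype(int); 
for r in range(165,173): print(r,[tuple(im[r,c]) [2]-tuple(im[r,c])[1] for c in range(190,202)])
E
```

```text
marker (array([0.094, 0.275, 0.063]), array([-0.071, -0.117,  0.105,  0.015]))
ptr10.0 (array([0.095, 0.269, 0.075]), array([ 0.05 ,  0.083, -0.074, -0.011]))
ptr10.36 (array([0.094, 0.274, 0.075]), array([ 0.013,  0.021, -0.019, -0.003])) [0.096 0.277 0.062] [0.102 0.271 0.062]
ptr 0 [0.097 0.151 0.062] [0.103 0.146 0.062]
165 [np.int64(-1), np.int64(1), np.int64(13), np.int64(32), np.int64(54), np.int64(92), np.int64(123), np.int64(133), np.int64(125), np.int64(118), np.int64(106), np.int64(78)]
166 [np.int64(-3), np.int64(0), np.int64(-1), np.int64(2), np.int64(40), np.int64(93), np.int64(121), np.int64(108), np.int64(73), np.int64(63), np.int64(57), np.int64(52)]
167 [np.int64(1), np.int64(-1), np.int64(-1), np.int64(6), np.int64(53), np.int64(105), np.int64(127), np.int64(98), np.int64(43), np.int64(15), np.int64(14), np.int64(9)]
168 [np.int64(-2), np.int64(-1), np.int64(-2), np.int64(14), np.int64(66), np.int64(113), np.int64(129), np.int64(84), np.int64(20), np.int64(-3), np.int64(-7), np.int64(1)]
169 [np.int64(0), np.int64(2), np.int64(1), np.int64(27), np.int64(83), np.int64(123), np.int64(114), np.int64(55), np.int64(6), np.int64(-5), np.int64(1), np.int64(1)]
170 [np.int64(1), np.int64(2), np.int64(2), np.int64(30), np.int64(82), np.int64(114), np.int64(90), np.int64(27), np.int64(1), np.int64(1), np.int64(1), np.int64(2)]
171 [np.int64(3), np.int64(2), np.int64(2), np.int64(13), np.int64(42), np.int64(63), np.int64(43), np.int64(7), np.int64(1), np.int64(0), np.int64(2), np.int64(2)]
172 [np.int64(0), np.int64(1), np.int64(1), np.int64(1), np.int64(9), np.int64(14), np.int64(5), np.int64(-2), np.int64(0), np.int64(1), np.int64(3), np.int64(3)]
```

```bash
python3 - <<'E'
from crank import *
move_gripper(.05); servo_line(current_position()+[0,0,.09],q,rate=.2)
def bg(p): phi=p-.14; return W(0,-.151-.08*np.sin(phi),.119+.08*np.cos(phi))
g=bg(.52); move_ptp(tcp(g,q,-.08),q); move_gripper(.06)
print(servo_line(tcp(g,q),q,rate=.15,contact_N=8),current_clock())
S=capture("side"); cv2.imwrite("pics/s10.png",cv2.resize(S["image"][150:350,180:430],None,fx=3,fy=3,interpolation=cv2.INTER_CUBIC))
move_gripper(0.); print("gap",current_finger_gap())
for p in np.linspace(.45,.1,6):
    st=servo_line(tcp(bg(p),q),q,rate=.08,contact_N=12); print(round(p,2),st,current_force()@M)
    if st: break
move_gripper(.06); sleep(.3); servo_line(current_position()+[0,0,.12],q,rate=.25); print(current_clock())
S=capture("side"); cv2.imwrite("pics/s11.png",cv2.resize(S["image"][150:350,180:430],None,fx=3,fy=3,interpolation=cv2.INTER_CUBIC))
T=capture("top"); a=T["image"][145:275,95:355]; cv2.imwrite("pics/t11.png",cv2.resize(a,None,fx=3,fy=3,interpolation=cv2.INTER_CUBIC))
E
python3 zoom.py 11
```

```text
False 36.6667
gap 0.033058134827317946
0.45 False [ 4.544 -1.638 -0.339]
0.38 False [ 5.299 -0.826  0.57 ]
0.31 False [ 5.23  -1.043  0.079]
0.24 False [ 5.928 -0.956  0.535]
0.17 False [ 5.452 -0.629  1.046]
0.1 False [4.984 0.724 1.873]
40.325
```

View pics/s11.png

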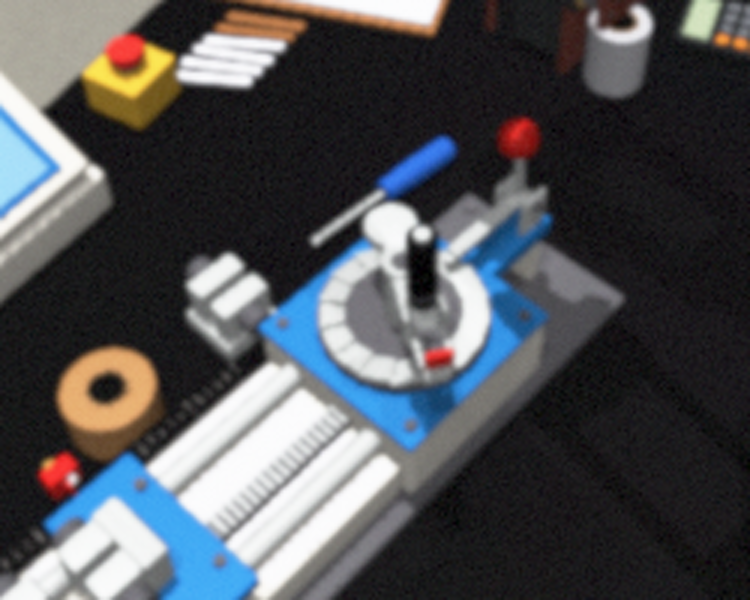

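View pics/t11.png

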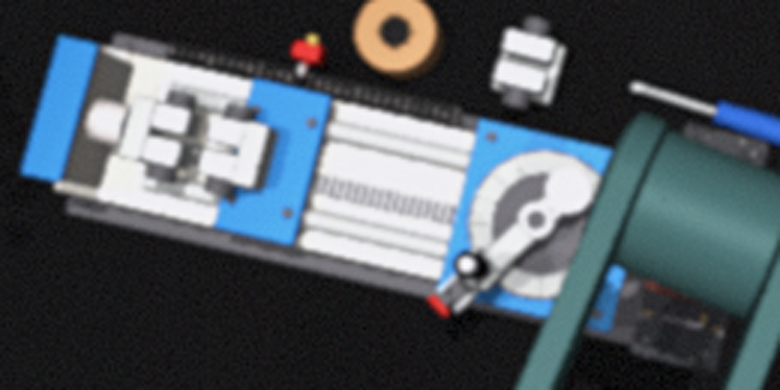

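View pics/zt11.png

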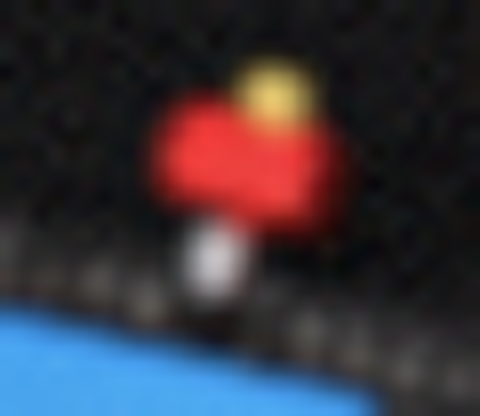

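View pics/zs11.png

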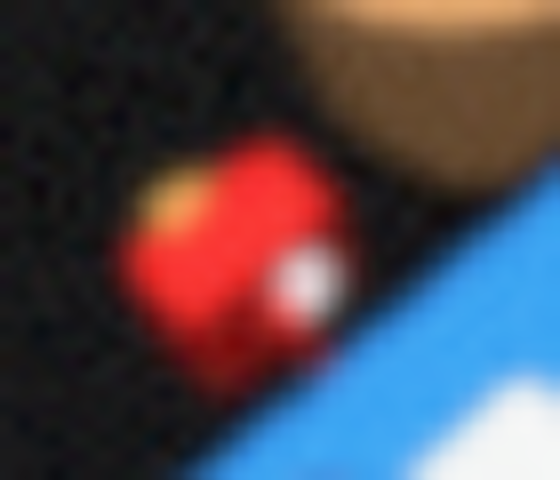

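```bash
python3 - <<'E'
from crank import *
servo_line(current_position()+[0,0,.08],q,rate=.25)
goto_joints([1.083,.359,1.51,0,1.272,-.115]); sleep(.3); print(current_clock(),current_finger_gap())
S=capture("side");T=capture("top");O=np.array([P[0],P[1],0])
cv2.imwrite("pics/side12.png",S["image"]);cv2.imwrite("pics/top12.png",T["image"])
def ball(im,box):
    x0,y0,x1,y1=box; h,s,v=cv2.split(cv2.cvtColor(im[y0:y1,x0:x1],cv2.COLOR_BGR2HSV))
    m=(((h<8)|(h>172))&(s>130)&(v>70)).astype(np.uint8); k,l,st,ce=cv2.connectedComponentsWithStats(m); i=1+np.argmax(st[1:,4]); return ce[i]+[x0,y0],st[i]
for nm,c,f0,bx in(("T",T,"pics/top0.png",(312,215,345,245)),("S",S,"pics/side0.png",(340,180,375,210))):
    for im in(cv2.imread(f0),c["image"]):
        b,st=ball(im,bx); print(nm,b,st,(ray_z(c,b,.197)-O)@M)
a=np.hstack([cv2.resize(S["image"][180:250,320:390],None,fx=5,fy=5,interpolation=3),cv2.resize(cv2.imread("pics/side0.png")[180:250,320:390],None,fx=5,fy=5,interpolation=3)]); cv2.imwrite("pics/cmp.png",a)
for n in "roll_silver roll_brown spare_grip screwdriver calculator radio".split():
    for k in spot_in("top",n)[:1]: print(n,round(k["conf"],2),dep(T,k["xy"]))
E
```

```text
43.9167 0.059989439165480475
T [324.404 229.277] [ 8  9 10 11 94] [ 0.001 -0.141  0.197]
T [323.621 229.158] [ 7  9 11 11 95] [ 0.001 -0.139  0.197]
S [351.204 196.236] [  1   8  20  19 225] [ 0.002 -0.138  0.197]
S [352.54  195.241] [  5   8  16  15 174] [ 0.002 -0.143  0.197]
roll_silver 0.7 [ 0.521 -0.407  0.081]
roll_brown 0.59 [0.711 0.182 0.051]
spare_grip 0.73 [0.676 0.053 0.06 ]
screwdriver 0.72 [ 0.629 -0.18   0.027]
calculator 0.83 [ 0.42  -0.533  0.016]
radio 0.92 [ 0.61  -0.423  0.118]
```

View pics/cmp.png

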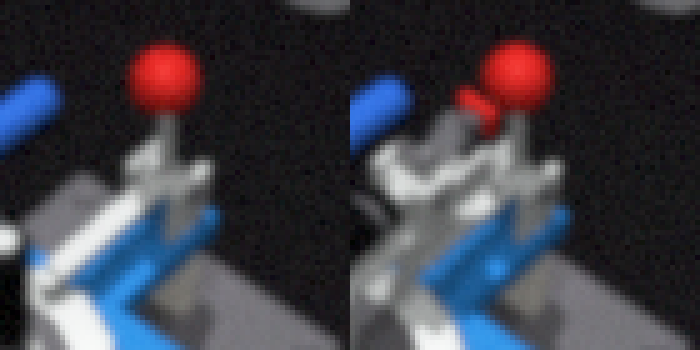

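View pics/top12.png

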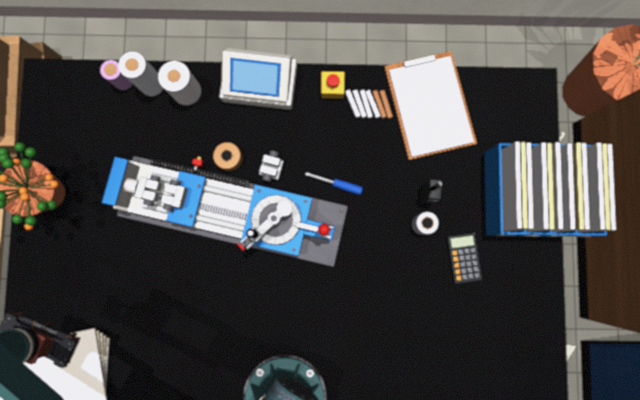

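```bash
python3 - <<'E'
from bench import *
close_job(); print(current_clock())
E
```

```text
the job is handed in; nothing more can be done
the job is handed in; nothing more can be done
```

I swung the handle up until it stayed upright and threw the pawl over. I then cranked about 10.36 rad counter-clockwise, dropped the pawl back into the ratchet and moved the arm away. I handed the job in at about 44 s of the 72 s limit; no verdict was reported.

What the last checks showed:
- **Handle:** it stayed upright when I let go. With the crank still at its start, I measured its end at 65 mm from the axis, as it should be when vertical. After cranking, the pictures still showed it upright. I did not read the latch angle itself.
- **Pawl:** the ball sits about 2 mm nearer the crank than at the start in the top view, so the pawl is down. The side-view number disagreed by several millimetres, probably because the red latch tab was in its start picture. The two pictures side by side show the same pawl pose.
- **Pointer:** using both cameras together, it is within about 1 mm of the marker. Measured from one camera at the stated tip height, the top view gave +2 mm and the side view −3 mm. They disagree because the visible white cap sits higher than the tip. All are inside the 5 mm tolerance, and the pointer did not visibly move when the pawl dropped.
- **Loose things:** all six were found within 8 mm of where they were at the start, except that the radio reading differed by about 8 mm. That is about the scatter of the detector, and I never touched any of them.
- **Forces:** the highest I printed was about 15 N, when I pressed the pawl against its stop.

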